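# Start the incubation timers in order

## Task

Start the incubation timers by lightly tapping the grey push plate on top of each well down, in this order: the large round one, then the square one, then the oblong one. Leave the small round timer unstarted, do not pick up, tip or shift any timer, and do not disturb the other things on the bench.

Things in the scene. Friction and masses are not known exactly. Their poses are not given: they have to be found in the camera images.
- large_round: a squat round white timer, body 74 mm diameter and 36 mm high, loose on the bench on its flat foot, 0.2 to 0.3 kg. Origin at the centre of its underside, z up; a small dark display on its -x side.
- large_round_top (a point): centre of the upper face of the grey push plate (round, 58 mm diameter) that is the top of the large round timer; about 56 mm above the bench when up. It sinks with the plate.
- large_round_plate (a joint): how far that push plate is pressed down, in m: 0 up, 0.010 at its stop. It needs about 3 N, has no spring and stays where it is pushed. The timer starts at 0.005 (half of the travel). Past the stop a rubber cushion lets the plate sink up to 7 mm further under 5 to 12 N and lifts it back to the stop when let go; the joint value does not count this.
- square: a square white timer, body 64 x 64 mm and 44 mm high, loose on the bench on its flat foot, 0.2 to 0.3 kg. Origin at the centre of its underside, z up; a small dark display on its -x side.
- square_top (a point): centre of the upper face of the grey push plate (square, 50 x 50 mm) that is the top of the square timer; about 64 mm above the bench when up. It sinks with the plate.
- square_plate (a joint): how far that push plate is pressed down, in m: 0 up, 0.010 at its stop. It needs about 3 N, has no spring and stays where it is pushed. The timer starts at 0.005 (half of the travel). Past the stop a rubber cushion lets the plate sink up to 7 mm further under 5 to 12 N and lifts it back to the stop when let go; the joint value does not count this.
- oblong: an oblong white timer, body 46 mm (own x) by 86 mm (own y) and 32 mm high, loose on the bench on its flat foot, 0.2 to 0.3 kg. Origin at the centre of its underside, z up; a small dark display on its -x side.
- oblong_top (a point): centre of the upper face of the grey push plate (oblong, 34 x 72 mm) that is the top of the oblong timer; about 52 mm above the bench when up. It sinks with the plate.
- oblong_plate (a joint): how far that push plate is pressed down, in m: 0 up, 0.010 at its stop. It needs about 3 N, has no spring and stays where it is pushed. The timer starts at 0.005 (half of the travel). Past the stop a rubber cushion lets the plate sink up to 7 mm further under 5 to 12 N and lifts it back to the stop when let go; the joint value does not count this.
- small_round: a slim round white timer, body 46 mm diameter and 44 mm high (not to be started), loose on the bench on its flat foot, 0.2 to 0.3 kg. Origin at the centre of its underside, z up; a small dark display on its -x side.
- small_round_top (a point): centre of the upper face of the grey push plate (round, 34 mm diameter) that is the top of the small round timer; about 64 mm above the bench when up. It sinks with the plate.
- small_round_plate (a joint): how far that push plate is pressed down, in m: 0 up, 0.010 at its stop. It needs about 3 N, has no spring and stays where it is pushed. The timer starts at 0.005 (half of the travel). Past the stop a rubber cushion lets the plate sink up to 7 mm further under 5 to 12 N and lifts it back to the stop when let go; the joint value does not count this.
- vial: closed jar-shaped vial, 28 mm diameter, 52 mm high, standing loose. Origin at the centre of its underside. A bystander.
- beaker: open beaker, 62 mm across the rim, 75 mm high, standing loose. Origin at the centre of its underside. A bystander.
- dish: covered flat dish, 90 mm diameter, 15 mm high, loose. Origin at the centre of its underside. A bystander.
- marker: white pen with a black cap, 124 mm long along its own x, 14 mm thick, lying loose. Origin at the centre of its underside, 2 mm from mid-length. A bystander.
- tube_rack: fixed rack of capped tubes, 60 x 190 mm, 99 mm high. Origin at the centre of its underside. A bystander.
- tip_box: fixed box of pipette tips, 85 x 120 mm, 64 mm high. Origin at the centre of its underside. A bystander.
Mind the look-alikes: they are no part of the job. What is shaped like the large_round but turquoise or yellow is not meant.

How it is judged (in metres and radians):
On the way, in this order (a step that is already met when the one before it is completed fails the run):
1. the large round timer is started (plate pressed more than 5 mm) (value of joint large_round_plate above 0.005 m), for 0.1 s.
2. the square timer is started (plate pressed more than 5 mm) (value of joint square_plate above 0.005 m), for 0.1 s.
3. the oblong timer is started (plate pressed more than 5 mm) (value of joint oblong_plate above 0.005 m), for 0.1 s.
At the end, for the whole second after the job is handed in: The plates of the large round, square and oblong timers are down by more than 5 mm of their 10 mm, that of the small round timer is not; all four timers stand upright (within 0.1 rad), at rest on the bench, less than 25 mm from where they began (value of joint each of large_round_plate, square_plate, oblong_plate above 0.005 m and not (value of joint small_round_plate above 0.005 m) and distance of each of large_round, square, oblong, small_round from where it was at the start of the episode below 0.025 m and angle between each of large_round, square, oblong, small_round's own z axis and vertical below 0.1 rad and height (world z) of each of large_round, square, oblong, small_round below 0.006 m and linear speed of each of large_round, square, oblong, small_round below 0.02 m/s); the robot touches nothing.
It fails at once if a timer is started out of order ((value of joint square_plate above 0.005 m and not (value of joint large_round_plate above 0.005 m)) or (value of joint oblong_plate above 0.005 m and (not (value of joint square_plate above 0.005 m) or not (value of joint large_round_plate above 0.005 m)))).
It fails at once if the small round timer is started (value of joint small_round_plate above 0.005 m).
It fails at once if a timer is struck or pressed hard (over 20 N) (contact force between any of large_round, square, oblong, small_round and the fingers above 20 N or contact force between any of large_round, square, oblong, small_round and the arm above 20 N).
It fails at once if a timer is lifted off the bench (over 6 mm), tipped (over 0.25 rad) or shifted (over 25 mm) (height (world z) of any of large_round, square, oblong, small_round above 0.006 m or angle between any of large_round, square, oblong, small_round's own z axis and vertical above 0.25 rad or distance of any of large_round, square, oblong, small_round from where it was at the start of the episode above 0.025 m).
It fails at once if another thing on the bench is moved (over 20 mm) or knocked over, or the tube rack or tip box is struck (over 10 N) (distance of any of vial, beaker, dish, marker from where it was at the start of the episode above 0.02 m or angle between any of vial, beaker's own z axis and vertical above 0.4 rad or contact force between any of tube_rack, tip_box and the fingers above 10 N or contact force between any of tube_rack, tip_box and the arm above 10 N).
It also fails if it takes over 48 s, if anything falls off the work surface, if the arm or the gripper's body presses on something with over 40 N, if the wrist force passes 120 N, or if a joint passes its speed limit or range.

## Robot

A 6-joint arm with a two-finger parallel gripper is mounted at the origin on the work surface. World frame = base frame: x ahead of the robot, y to its left, z up, the work surface at z = 0. Lengths are in mm, angles in rad, forces in N, time in s.
With the tool pointing down it reaches from about 275 to 825 mm from the base axis. Payload 5.2 kg.
Tool frame: the origin (TCP) lies at the very end of the fingers, on their centre line; the grasp point (between the pads) lies 19 mm behind it; z points along the fingers, y is the direction in which the jaws open and shut (so a half turn about z gives the same grasp; the last joint's range is limited). The gripper opens to 93 mm and grips with 3 to 60 N. Pads are 15 mm wide; open, the fingers measure 128 mm over their backs; the gripper's body (75 mm by 188 mm) begins 65 mm behind the grasp point.
Start: joints at [1.03, 0.259, 1.535, -0, 1.348, -0.203], TCP at [182.255, 518.93, 218.653] pointing down, gripper open.
Joint ranges: [-3.14, 3.14], [-0.91, 2.08], [0.19, 2.58], [-1.22, 4.36], [0.22, 2.71], [-3.12, 3.12]. Speed limits (rad/s): [2.57, 2.57, 3.14, 3.14, 3.14, 3.14].

## Interface

Orientations are given as [roll, pitch, yaw] about the fixed x, y, z axes, in that order (R = Rz(yaw) Ry(pitch) Rx(roll)).
In Python, from bench import robot gives the robot as it stands. The module is installed in compiled form; this text tells all that it offers. Calls block until the motion is done:
- robot.move_ptp(position, orientation): joint-space move of the TCP to a pose.
- robot.move_linear(position, ori=None, speed=150, f_stop=None): straight line of the TCP; ori=None keeps the orientation; speed is the mean speed in mm/s. With f_stop (N) it stops when the force on the tool has changed by that much, and returns True; else False.
- robot.move_j(angles): joint-space move.
- robot.move_gripper(opening): opening from 0.0 (shut) to 1.0 (fully open); the grip force is fixed at half the most; returns when the fingers have stopped.
- robot.sleep(seconds).
- robot.inverse_kinematics(position, orientation): joint angles nearest the present ones, or None.
- robot.get_image(name): name is "side" or "top" or "wrist"; returns a dict with "img" (420x560x3 uint8, blue, green, red), "fovy" (degrees; the focal length in pixels is half the picture's height over the tangent of half this angle, whatever the lens; pixels are square), "cx", "cy" (the principal point, pixels), "eye" and "orientation" of the camera in the world. Camera axes: x right, y down, z forward; pixel columns grow to the right and rows downward; lengths in mm; the calibration is good to about 2 mm. A picture is of the moment at which its call begins. There is no depth.
A pose or a line that the arm cannot do raises robot.MotionError and nothing moves.
- robot.hand_in(): hands the job in, once; it reports no verdict.
Readings, each from a call of its own:
- robot.current_t(): time.
- robot.current_qpos(): joint angles.
- robot.current_joint_vel(): joint speeds.
- robot.current_joint_efforts(): joint torques, N m.
- robot.current_tcp_pos(): TCP position.
- robot.current_eef_rot(): TCP orientation.
- robot.current_contact_force(): force on the tool from outside, world axes, zero at the start.
- robot.current_ft_torque(): the same for the moment, N m.
- robot.current_gripper_width(): opening from 0.0 (shut) to 1.0 (fully open).
Only numpy, scipy, OpenCV 4.12 (cv2) and the standard library are available. Lean on these libraries where they do the work, as an engineer would, in place of code of your own. Each camera call takes 0.05 s, during which the arm holds its last target.

## Working session

There is one attempt and no reset: what is moved stays moved. The work goes in short steps, each a Python script; the robot and the scene stay as the last script left them, time stands still between calls to the robot, and variables do not carry over. Pictures are saved under pics/ and viewed, and the job is handed in when it is done.

```bash
mkdir -p pics; python3 - <<'E'
from bench import robot
import cv2
for n in("top","side","wrist"):
    d=robot.get_image(n); cv2.imwrite(f"pics/{n}0.png",d["img"]); print(n,d["fovy"],d["cx"],d["cy"],d["eye"],d["orientation"])
print(robot.current_t(),robot.current_eef_rot(),robot.current_gripper_width())
E
```

```text
top 56.8350147955822 276.6115715513139 220.47030124919047 [ 383.9022106    30.27909322 1045.02541285] [-2.92637671e+00  2.30674663e-03 -1.55039483e+00]
side 48.17760706789533 281.0147763302042 216.20182284744013 [ 514.36198732 -754.98060211  634.9307928 ] [-2.20671294  0.0146304  -0.13981778]
wrist 67.62800598886828 274.4790494673578 210.60621125072572 [113.44412596 542.5308547  385.01883589] [2.87221135e+00 1.94410771e-03 1.23221880e+00]
0.15 [-3.14025331e+00 -2.80845301e-04  2.80380983e+00] 1.0005380490231337
```

View pics/top0.png

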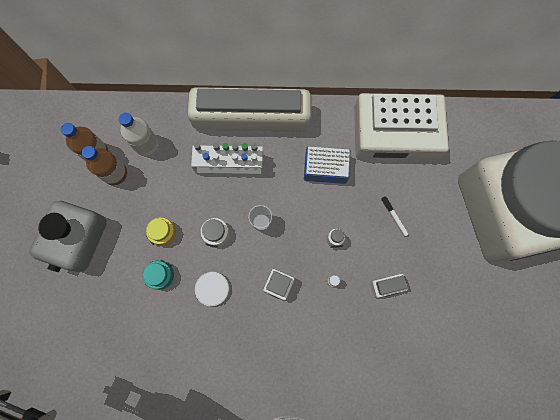

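View pics/side0.png

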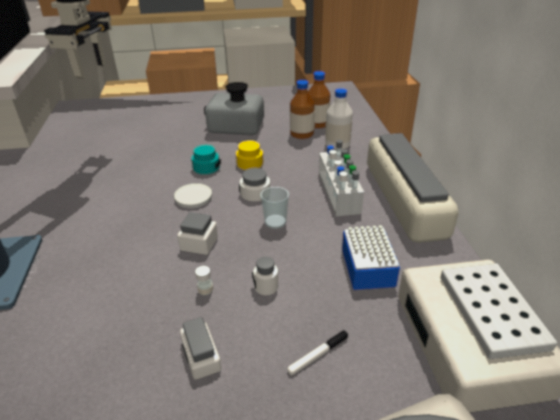

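View pics/wrist0.png

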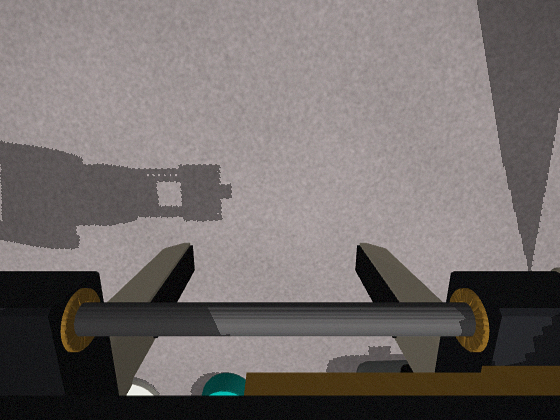

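Top view: large round plate near (214,232), square near (279,285), oblong near (390,286) and small round near (337,238). The beaker stands close to the large round one, at (260,217). Next I'll measure the plates in both views.

```bash
cat > h.py <<'E'
from bench import robot
import cv2,numpy as np
from scipy.spatial.transform import Rotation as R
def K(d):
    h=d["img"].shape[0]; return h/2/np.tan(np.radians(d["fovy"])/2)
def cast(d,u,v,z):
    r=R.from_euler("xyz",d["orientation"]).as_matrix()@np.array([(u-d["cx"])/K(d),(v-d["cy"])/K(d),1])
    e=np.array(d["eye"]); return e+r*(z-e[2])/r[2]
def proj(d,p):
    c=R.from_euler("xyz",d["orientation"]).as_matrix().T@(np.array(p)-d["eye"])
    return c[0]/c[2]*K(d)+d["cx"],c[1]/c[2]*K(d)+d["cy"]
E
python3 - <<'E'
from h import *
S={"top":{"large":(214,232,56),"square":(279,285,64),"oblong":(390,286,52),"small":(337,236,64)},
"side":{"large":(256,176,56),"square":(197,223,64),"oblong":(199,338,52),"small":(265,266,64)}}
for n in S:
    d=robot.get_image(n); g=cv2.cvtColor(d["img"],cv2.COLOR_BGR2GRAY)
    out=d["img"].copy()
    for k,(u,v,z) in S[n].items():
        c=int(np.median(g[v-2:v+3,u-2:u+3])); print(n,k,"grey",c,end=" ")
        m=(abs(g.astype(int)-c)<18).astype(np.uint8)
        _,l=cv2.connectedComponents(m,connectivity=4); mm=(l==l[v,u]).astype(np.uint8)
        ys,xs=np.where(mm>0)
        P=np.array([cast(d,a,b,z) for a,b in zip(xs,ys)][:4000])[:,:2] if len(xs)<4000 else None
        if P is None: print("leak",len(xs));continue
        r=cv2.minAreaRect(P.astype(np.float32))
        print(len(xs),"pix",xs.mean().round(1),ys.mean().round(1),"cen",P.mean(0).round(1),"rect",np.round(r[0],1),np.round(r[1],1),round(r[2],1))
        out[mm>0]=(0,0,255)
    cv2.imwrite(f"pics/{n}_m.png",out)
    big=[cv2.resize(out[v-40:v+40,u-40:u+40],(300,300),interpolation=0) for u,v,z in S[n].values()]
    cv2.imwrite(f"pics/{n}_mz.png",np.vstack([np.hstack(big[:2]),np.hstack(big[2:])]))
E
```

```text
top large grey 126 340 pix 212.3 229.3 cen [573.3 203.3] rect [573.9 204.2] [53.4 53.5] 85.9
top square grey 120 359 pix 278.1 283.2 cen [437.8  29.9] rect [437.3  29.4] [50.6 49.9] 67.3
top oblong grey 113 339 pix 392.0 284.5 cen [ 441.3 -257.8] rect [ 440.9 -258.1] [34.1 69.3] 14.9
top small grey 115 leak 141611
side large grey 121 leak 153148
side square grey 121 leak 153148
side oblong grey 129 leak 156602
side small grey 132 leak 155340
```

View pics/top_mz.png

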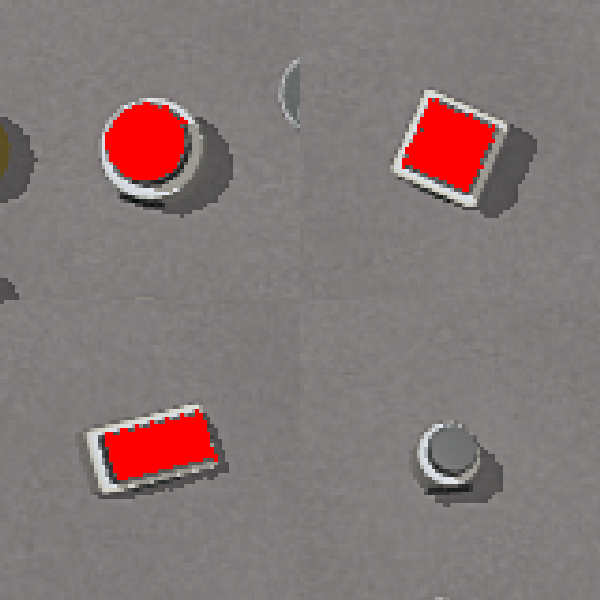

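```bash
python3 - <<'E'
from h import *
P={"large":(574,204,56),"square":(437.5,29.6,64),"oblong":(441,-258,52)}
d=robot.get_image("side");o=d["img"].copy();b=[]
for k,p in P.items():
    u,v=proj(d,p);print(k,u,v);u0,v0=int(u),int(v)
    c=cv2.resize(o[v0-35:v0+35,u0-35:u0+35],(260,260),interpolation=0)
    x,y=int((u-u0+35.5)*260/70),int((v-v0+35.5)*260/70)
    cv2.drawMarker(c,(x,y),(0,0,255));b.append(c)
cv2.imwrite("pics/sidechk.png",np.hstack(b))
E
```

```text
large 253.167410116566 173.09603083554845
square 194.11041312601287 219.34171626849107
oblong 195.80134053534897 334.0206047291624
```

View pics/sidechk.png

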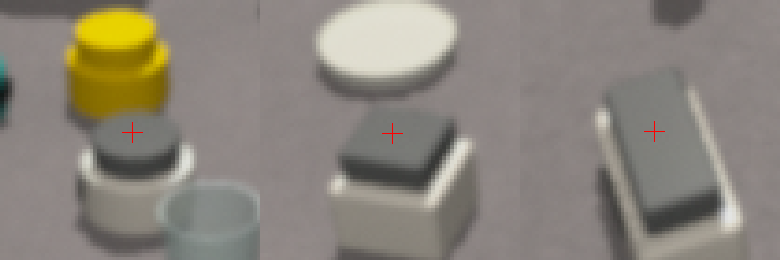

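The two views agree to about 2 mm. With the fingers shut, I'll press the large round timer slowly, guarded by a force stop.

```bash
cat >> h.py <<'E'
def press(x,y,top,yaw,fs=6):
    o=[np.pi,0,yaw]
    robot.move_ptp([x,y,160],o)
    robot.move_linear([x,y,top+8],speed=120); robot.sleep(.2)
    print("t",robot.current_t(),"free",np.round(robot.current_contact_force(),2),robot.current_tcp_pos())
    s=robot.move_linear([x,y,top-13],speed=12,f_stop=fs)
    print("stopped",s,robot.current_tcp_pos(),np.round(robot.current_contact_force(),2),robot.current_t())
E
python3 - <<'E'
from h import *
robot.move_gripper(0.0)
press(574,204,56,1.91)
x=robot.current_tcp_pos()
robot.move_linear([x[0],x[1],160],speed=80)
d=robot.get_image("side");cv2.imwrite("pics/s1.png",cv2.resize(d["img"][100:260,150:350],(800,640))[:600])
print(robot.current_t(),np.round(robot.current_contact_force(),2))
E
```

```text
t 4.7333 free [ 0.19 -0.15  0.7 ] [574.57833205 204.10296447  64.89464872]
stopped True [574.02839611 204.00435898  45.12769853] [-0.33 -0.11  5.96] 6.1667
7.8083 [-0.33  0.26 -0.38]
```

View pics/s1.png

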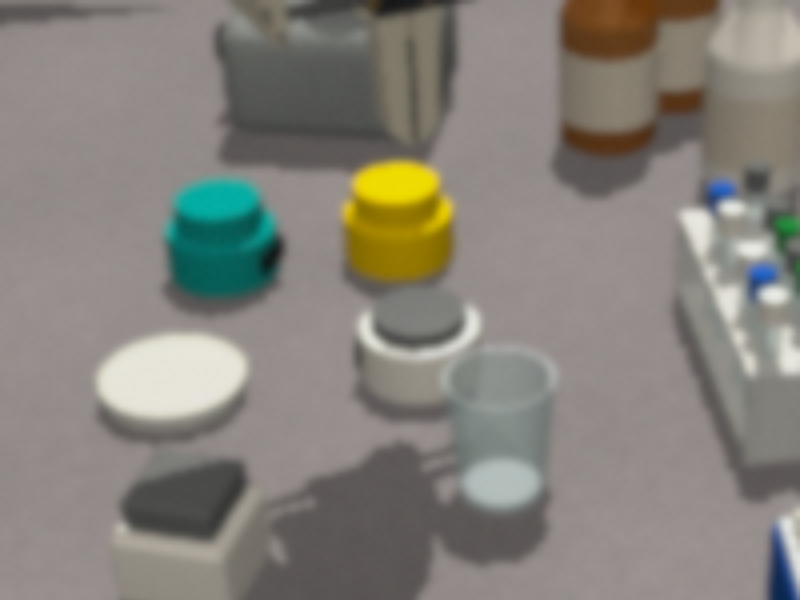

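The large round plate is visibly lower, at about (420,315) in this crop, and the stop at z=45 means its full travel. Next is the square one, then the oblong one only if the square went down.

```bash
python3 - <<'E'
from h import *
def up():
    x=robot.current_tcp_pos(); robot.move_linear([x[0],x[1],160],speed=80); return x[2]
press(437.5,29.6,64,1.175); z=up()
if z<56.5:
    press(441,-258,52,.26); z=up()
    print("z",z)
robot.move_ptp([330,-330,260],[np.pi,0,.26])
print(robot.current_t(),np.round(robot.current_contact_force(),2))
for n in("top","side"):
    d=robot.get_image(n);cv2.imwrite(f"pics/{n}2.png",d["img"])
    c=d["img"][190:310,140:420] if n=="top" else d["img"][130:390,150:320]
    k=min(800/c.shape[1],600/c.shape[0]); cv2.imwrite(f"pics/{n}2z.png",cv2.resize(c,None,fx=k,fy=k,interpolation=2))
E
```

```text
t 9.7833 free [-0.96 -0.4   0.21] [438.12622025  29.51707422  72.69219708]
stopped True [437.5407858   29.5756265   52.95903327] [-0.52 -0.61  6.1 ] 11.2167
t 15.0 free [ 0.21 -0.07  0.93] [ 441.42711589 -258.35868499   60.73697945]
stopped True [ 441.00600479 -257.99909711   41.02434586] [-0.85 -0.86  5.12] 16.4333
z 41.02434586189317
18.775 [ 0.7   0.63 -1.  ]
```

View pics/top2z.png

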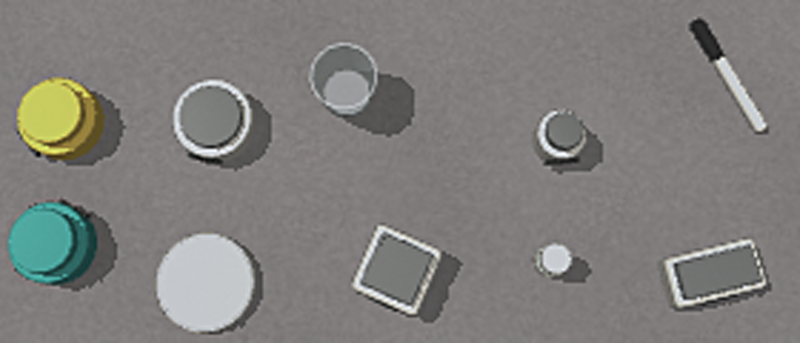

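View pics/side2z.png

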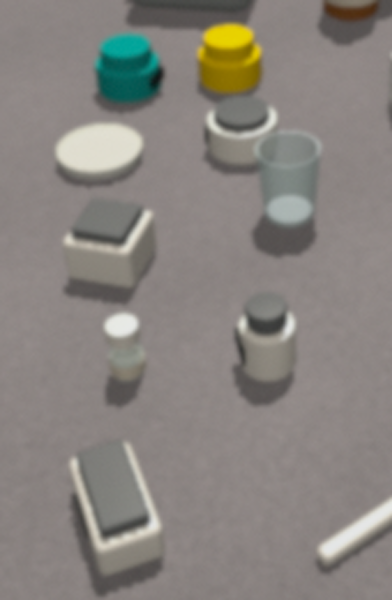

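In the side crop, three plates are visibly down: large round (242,112), square (108,221) and oblong (113,487). The small round plate (266,312) is still up. Nothing looks moved, so I'm handing in.

```bash
python3 -c "
from bench import robot
robot.hand_in()"
```

```text
the job is handed in; nothing more can be done
```

I pressed the large round, square and oblong timers in that order, with the gripper shut and a slow force-guarded push, then handed the job in after about 19 s. The hand-in reports no verdict.

- **Presses:** each push stopped at 5–6 N with the fingertips about 11 mm below where the plate's top started, against 10 mm of travel. All three plates should therefore be at their stops.
- **Final pictures:** the top and side views showed the three plates down and the small round timer's plate still up. By eye, no timer had tipped or shifted, and nothing else on the bench had moved. I did not re-measure positions after the presses.
- **Arm:** it was clear of everything at hand-in, at 260 mm height. The force reading was about 1 N, similar to the earlier free-air readings.

No check failed or disagreed, but two attempts to segment plates automatically did not work: the small round plate in the top view, and all the plates in the side view. I checked the three target positions by projecting them into the side picture instead, where they matched to about 2 mm.

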